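Blow out the tin, seat its nested lids, take the outer lid back off

TASK

Blow out the open tin: press the duster's nozzle cap fully down and let it spring back; then carry the nested pair of lids together by the centre stem, lower them, without dropping, onto the tin until the inner lid is fully home, and let go. Then grip the outer lid alone by its collar, lift it straight up about ten centimetres, and finish still holding it there, level and clear of everything, with the inner lid left seated. Do not disturb the closed tin, caddy or jar.

Things in the scene. Friction and masses are not known exactly. Their poses are not given: they have to be found in the camera images.
- tin: Open round aluminium tin, screwed to the shelf in a low black ring (92 mm across, 5 mm high). 76 mm outside diameter, 71 mm mouth, rim 45 mm above the shelf. Origin at shelf level under its centre, z up. With the inner lid home, the inner lid's origin is 35 mm above this origin and on its axis.
- canister: Slim upright grey gas duster can, 45 mm diameter, fixed on a 68 mm wide, 8 mm high black foot, about 20 cm left (+y) of the tin. Neck 19 mm wide up to 108 mm; above it a white nozzle cap whose spout and thin tube (ends 49 mm from the axis) point towards the tin. Origin at shelf level on its axis, z up; its -y axis is the spout's direction.
- nozzle_top (a point): Centre of the flat top of the white nozzle cap (26 mm diameter, 14 mm tall), 129 mm above the shelf when up; moves down with the cap.
- nozzle (a joint): Nozzle cap travel in m: 0 is up, grows as the cap is pressed straight down, 0.006 is fully down (stop). Springs back by itself; takes about 1.3 N to start and 5.5 N fully down. Counts as pressed beyond 0.0045 for 0.1 s and as back up below 0.0015.
- inner_lid: Inner lid, loose, aluminium, 0.08-0.17 kg, starts standing on the shelf right (-y) of the tin. From its origin (centre of flat underside, z up): plug 66 mm diameter, 10 mm tall, bevelled to 58 mm at the bottom, enters the tin's mouth; flange 82 mm diameter from 10 to 14 mm, rests on the tin's rim; round steel stem on its axis.
- stem_top (a point): Top centre of the inner lid's upright stem: 14 mm diameter, from 14 to 58 mm above the inner lid's origin, so this point is at 58 mm. It stands through the outer lid's hole; its top 26 mm are free above the outer lid's collar. Gripping it there lifts both lids, as the outer one just lies on the inner one's flange.
- outer_lid: Outer lid, loose, aluminium, 0.06-0.13 kg, nested over the inner lid, lying on its flange. Origin on its axis at the underside of its 4 mm thick, 92 mm diameter top plate, 14 mm above the inner lid's origin when nested, z up. Skirt reaches 10 mm below the origin, 87 mm inside diameter (2.5 mm play around the flange, 5.5 mm around the tin).
- collar_top (a point): Centre of the top of the outer lid's black upright collar: 38 mm outside diameter, 14 mm tall, from 4 to 18 mm above the outer lid's origin (this point at 18 mm), around a 24 mm hole in which the inner lid's 14 mm stem stands free, 26 mm higher. Gripped across its outside, stem between the fingers, the outer lid lifts straight off.
- closed_tin: Bystander: small closed aluminium tin without a stem, 62 mm diameter, 32 mm high, loose, to the right of the open tin; it and the lids may swap places. Origin at its underside centre.
- caddy: Bystander: black plastic tool caddy, 75 x 140 mm, rack at 75 mm, holding tweezers, pin vise and probe up to 137 mm high, loose, beyond the lids (+x). Origin at its underside centre.
- jar: Bystander: amber glass jar with black cap, 44 mm diameter, 55 mm high, loose, beyond the tin (+x). Origin at its underside centre.

How it is judged:
By the outcome, as a careful person would: the job done as asked, in the order asked, and still so for the second after the job is handed in, while the arm keeps its last pose, push and grip.
It also fails if it takes over 64 s, if anything falls off the work surface, if the arm or the gripper's body presses on something with over 40 N, if the wrist force passes 120 N, or if a joint passes its speed limit or range.

ROBOT

A 6-joint arm with a two-finger parallel gripper is mounted at the origin on the work surface. World frame = base frame: x ahead of the robot, y to its left, z up, the work surface at z = 0. Lengths are in m, angles in rad, forces in N, time in s.
With the tool pointing down it reaches from about 0.15 to 0.775 m from the base axis. Payload 6.1 kg.
Tool frame: the origin (TCP) lies midway between the tips of the shut fingers; the grasp point (between the pads) lies 19 mm behind it; y points along the fingers, x is the direction in which the jaws open and shut, and the axes are right-handed (so a half turn about y gives the same grasp; the last joint's range is limited). The gripper opens to 85 mm and grips with 20 to 120 N. Pads are 22 mm wide; open, the fingers measure 114 mm over their backs; the gripper's body (76 mm by 85 mm) begins 54 mm behind the grasp point. The pads swing forward as they close: fully open they stand 13 mm farther back than shut.
Start: joints at [1.237, 0.126, -0.04, 1.405, 0, 1.571], TCP at [0.172, 0.496, 0.231] pointing down, gripper open.
Joint ranges: [-2.72, 2.72], [-0.95, 1.95], [-1.27, 1.35], [-1.78, 2.02], [-1.46, 1.47], [-3.14, 3.14]. Speed limits (rad/s): [2.39, 2.39, 3.01, 3.14, 3.14, 3.14].

INTERFACE

Orientations are given as a rotation vector (axis times angle).
In Python, from plant import arm gives the robot as it stands. The module is installed in compiled form; this text tells all that it offers.
- The arm moves only by the shell command python3 -m jog 'ROWS' [FORCE]. ROWS is JSON, a list of rows, each an object with "slide": the shift along the tool's x, y, z in cm, a list of three; "spin": the turn about the tool's y in degrees; "claw": the closure in counts, from 0 (fully open) to 255 (shut). A call has 1 to 20 rows; each row is the pose to reach, as a shift and turn from the pose commanded when the call began, along the tool's axes at that moment; what a row does not reach only later rows make up. A row lasts 1/8 s, in which the tool goes at most 62.5 mm and 10.7 degrees, less where a joint would pass 70% of its speed; a pose out of reach is approached as far as the arm can. A call with a gripper value outside its range is refused whole. The fingers move at their own pace and stop on an object; FORCE is the grip in N (left out, the last holds). Time passes only in rows, so rows that repeat a pose let the fingers close. It gives the time, the measured TCP pose, the force and the opening at its end, in the units of the state.
- arm.read_state(): the state, without advancing time (a new reading comes with each control period).
- arm.grab_frame(name): name is "scene" or "side" or "wrist"; returns the picture (420x560x3 uint8, red, green, blue); there is no depth.
- arm.camera_model(name): a dict with "K" (3x3 intrinsics, pixels), "k1" (the pictures are not rectified: a ray, as slopes to the right and down, at radius r is drawn at 1 + k1 r^2 times it, then the intrinsics apply), "extrinsics" (4x4, takes a point from camera to world coordinates); the wrist camera has in their place "hand_eye" (4x4, takes a point from camera to tool coordinates, whose origin is the TCP and whose axes are the tool frame's). Camera axes: x right, y up, looking along -z (the intrinsics and any distortion apply to the point x, -y, -z); pixel columns grow to the right and rows downward; lengths in m; the calibration is good to about 2 mm. A picture is of the moment at which its call begins: read the wrist's pose just before it. camera_model takes no time and is no camera call.
- arm.sign_off(): hands the job in, once; it reports no verdict.
The state is a dict: "time": time; "q": joint angles; "dq": joint speeds; "joint_efforts": joint torques, N m; "tcp_pos": TCP position; "orientation": TCP orientation; "contact_force": force on the tool from outside, world axes, zero at the start; "moment": the same for the moment, N m; "gripper_width": opening from 0.0 (shut) to 1.0 (fully open).
Only numpy, scipy, OpenCV 4.12 (cv2) and the standard library are available. Lean on these libraries where they do the work, as an engineer would, in place of code of your own. Each camera call takes 0.05 s, during which the arm holds its last target. There are 200 camera calls.

## Working session

There is one attempt and no reset: what is moved stays moved. The work goes in short steps, Python scripts to look and compute and a shell command to move; the robot and the scene stay as the last step left them, time stands still between calls to the robot, and variables do not carry over. Pictures are saved under pics/ and viewed, about 8 in all and at most 12, crops included, and the job is handed in when it is done.

```bash
mkdir -p pics; cat > h.py <<'E'
import numpy as np, cv2
from scipy.spatial.transform import Rotation as R
from plant import arm
def T_tool(s):
    T=np.eye(4);T[:3,:3]=R.from_rotvec(s["orientation"]).as_matrix();T[:3,3]=s["tcp_pos"];return T
def cam(name,s=None):
    m=arm.camera_model(name)
    E=np.array(m["extrinsics"]) if "extrinsics" in m else T_tool(s)@np.array(m["hand_eye"])
    return np.array(m["K"]),m["k1"],E
def ray(c,u,v):
    K,k1,E=c
    p=cv2.undistortPoints(np.array([[[u,v]]],float),K,np.array([k1,0,0,0.]))[0,0]
    d=E[:3,:3]@np.array([p[0],-p[1],-1]);return E[:3,3],d
def onz(c,u,v,z):
    o,d=ray(c,u,v);return o+d*(z-o[2])/d[2]
def proj(c,P):
    K,k1,E=c;p=np.linalg.inv(E)@np.append(P,1);x=np.array([p[0],-p[1]])/-p[2]
    x=x*(1+k1*(x@x));return (K@np.append(x,1))[:2]
def tri(c1,p1,c2,p2):
    o1,d1=ray(c1,*p1);o2,d2=ray(c2,*p2)
    t=np.linalg.lstsq(np.c_[d1,-d2],o2-o1,rcond=None)[0]
    a,b=o1+d1*t[0],o2+d2*t[1];return (a+b)/2,np.linalg.norm(a-b)
def snap(name,f):
    s=arm.read_state();im=arm.grab_frame(name);cv2.imwrite("pics/"+f,im[:,:,::-1]);return s,im
E
python3 - <<'E'
from h import *
s,_=snap("scene","scene1.png");snap("side","side1.png")
print(s); 
for n in("scene","side"):
    K,k,E=cam(n);print(K,k,E.round(3))
print(T_tool(s).round(3)); print(arm.camera_model("wrist"))
E
```

```text
{'time': 0.0, 'q': array([ 1.23702463e+00,  1.26411938e-01, -4.06485429e-02,  1.40541059e+00,
        2.11779690e-05,  1.57077044e+00]), 'dq': array([ 0.00022406,  0.00023285,  0.00076573, -0.00032233, -0.00038416,
       -0.00014135]), 'joint_efforts': array([-1.30447996e-03, -4.35918188e+01,  3.52921343e+01,  1.74254493e-02,
       -1.72722512e-04, -5.64117713e-06]), 'tcp_pos': array([0.17184857, 0.49562481, 0.23049317]), 'orientation': array([-1.34978387, -0.95891913,  0.96119873]), 'contact_force': array([ 0.05077415,  0.34878925, -0.04167485]), 'moment': array([ 0.00668391, -0.00738624, -0.00267126]), 'gripper_width': 1.001126554809804}
[[380.710298     0.         279.86655029]
 [  0.         380.710298   209.89700974]
 [  0.           0.           1.        ]] -0.0063192393472074745 [[ 0.75  -0.537  0.387  0.92 ]
 [ 0.662  0.602 -0.447 -0.351]
 [ 0.007  0.592  0.806  0.721]
 [ 0.     0.     0.     1.   ]]
[[408.25469181   0.         279.57815041]
 [  0.         408.25469181 206.29166763]
 [  0.           0.           1.        ]] 0.009137241004323095 [[ 0.758  0.472 -0.451  0.167]
 [-0.653  0.543 -0.528 -0.515]
 [-0.005  0.694  0.72   0.801]
 [ 0.     0.     0.     1.   ]]
[[ 0.328 -0.001 -0.945  0.172]
 [ 0.945 -0.002  0.328  0.496]
 [-0.002 -1.     0.     0.23 ]
 [ 0.     0.     0.     1.   ]]
{'K': array([[302.52719189,   0.        , 279.00507714],
       [  0.        , 302.52719189, 212.12394698],
       [  0.        ,   0.        ,   1.        ]]), 'k1': -0.06871524080249242, 'hand_eye': array([[ 9.99999419e-01, -2.73750173e-04, -1.04273785e-03,
        -1.59222284e-03],
       [-9.28503341e-04,  2.72809290e-01, -9.62067684e-01,
        -1.41149512e-01],
       [ 5.47834768e-04,  9.62068094e-01,  2.72808877e-01,
         6.97631290e-02],
       [ 0.00000000e+00,  0.00000000e+00,  0.00000000e+00,
         1.00000000e+00]])}
```

View pics/scene1.png

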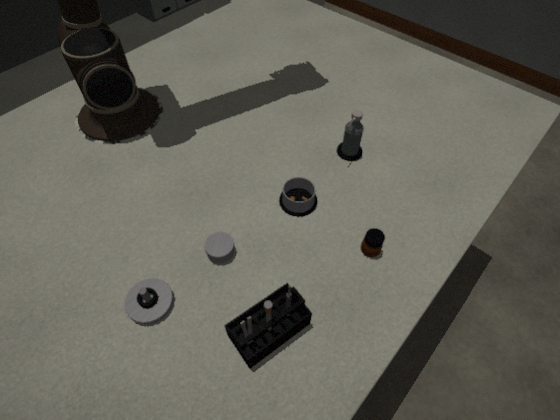

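View pics/side1.png

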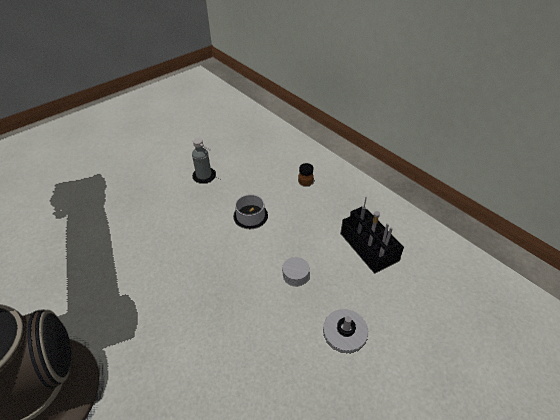

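Scene view: nozzle cap about (357,115), tin rim centre (299,187), lids (149,300) with stem top (143,290), closed tin (220,242), caddy (268,322), jar (374,240). Side view: nozzle (198,142), tin rim (250,203), stem top (347,319), closed tin (296,267).

```bash
python3 - <<'E'
from h import *
a,b=cam("scene"),cam("side")
for n,p,q,z in [("nozzle",(357,113),(198,141),.129),("tinrim",(299,186),(250,202),.045),("stem",(144,290),(348,319),.058),("plate",(149,300),(346,331),.018),("closed",(220,242),(296,265),.032),("jar",(374,235),(306,167),.055),("caddy",(268,318),(372,240),.04),("canfoot",(350,151),(204,175),.008)]:
    t,g=tri(a,p,b,q);print(n,t.round(3),round(g,4),onz(a,*p,z).round(3),onz(b,*q,z).round(3))
ims=[cv2.imread("pics/scene1.png")[95:215,240:400],cv2.imread("pics/side1.png")[120:240,165:325],cv2.imread("pics/scene1.png")[250:370,70:230],cv2.imread("pics/side1.png")[260:380,270:430]]
r=[cv2.resize(i,(400,300),interpolation=cv2.INTER_CUBIC) for i in ims]
cv2.imwrite("pics/crop.png",np.clip(1.4*np.vstack([np.hstack(r[:2]),np.hstack(r[2:])]),0,255))
E
```

```text
nozzle [0.583 0.314 0.127] 0.0038 [0.583 0.315 0.129] [0.582 0.309 0.129]
tinrim [0.588 0.097 0.054] 0.004 [0.583 0.105 0.045] [0.593 0.102 0.045]
stem [ 0.533 -0.293  0.054] 0.0043 [ 0.535 -0.291  0.058] [ 0.532 -0.296  0.058]
plate [ 0.532 -0.295  0.009] 0.0046 [ 0.536 -0.294  0.018] [ 0.528 -0.3    0.018]
closed [ 0.553 -0.118  0.036] 0.0027 [ 0.55  -0.115  0.032] [ 0.555 -0.118  0.032]
jar [0.789 0.099 0.056] 0.0012 [0.789 0.101 0.055] [0.79  0.099 0.055]
caddy [ 0.741 -0.178  0.036] 0.0139 [ 0.74  -0.172  0.04 ] [ 0.737 -0.187  0.04 ]
canfoot [ 0.585  0.318 -0.   ] 0.0025 [0.588 0.312 0.008] [0.58  0.307 0.008][ WARN:0@0.642] global loadsave.cpp:1063 imwrite_ Unsupported depth image for selected encoder is fallbacked to CV_8U.
```

View pics/crop.png

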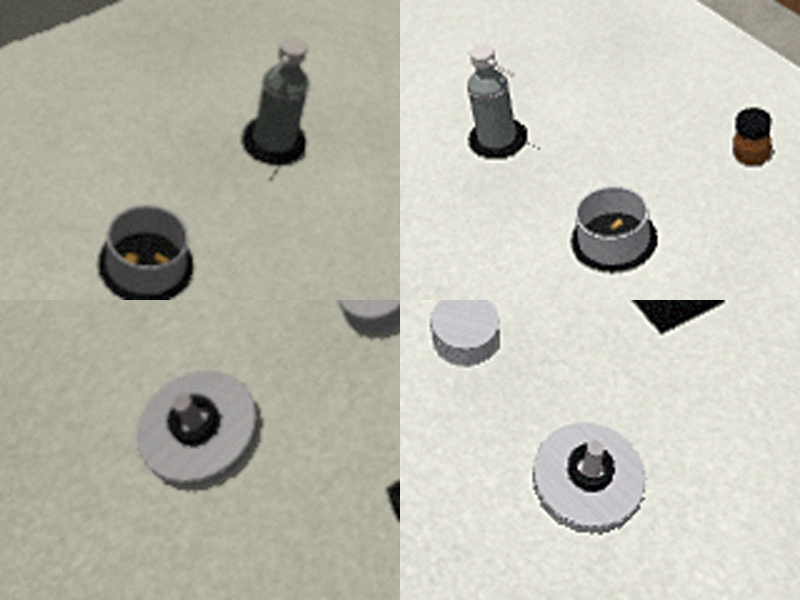

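```bash
python3 -m jog '[{"slide":[-1,1,-12],"spin":11,"claw":255},{"slide":[-2,2,-18],"spin":21,"claw":255},{"slide":[-3,3,-24],"spin":32,"claw":255},{"slide":[-4,4,-30],"spin":43,"claw":255},{"slide":[-4,4,-36],"spin":43,"claw":255},{"slide":[-4,4,-40],"spin":43,"claw":255},{"slide":[-4,4,-43],"spin":43,"claw":255},{"slide":[-4,4,-45],"spin":43,"claw":255},{"slide":[-4,4,-45],"spin":43,"claw":255},{"slide":[-4,4,-45],"spin":43,"claw":255},{"slide":[-4,4,-45],"spin":43,"claw":255}]'
python3 - <<'E'
from h import *
s,_=snap("wrist","w1.png");print(s["tcp_pos"],s["q"],s["contact_force"],s["gripper_width"]);print(T_tool(s).round(3))
c=cam("wrist",s)
print(proj(c,[.583,.312,.129]),proj(c,s["tcp_pos"]))
E
```

```text
time: 1.48
tcp_pos: [0.583, 0.3115, 0.1917]
orientation: [-1.537, -0.383, 0.382]
contact_force: [0.9, 0.5, 0.4]
gripper_width: 0.0
[0.58296787 0.31145166 0.19167313] [4.90606355e-01 3.91295681e-01 2.17862281e-01 1.39724730e+00
 1.47168778e-04 1.57350690e+00] [0.94103441 0.46075527 0.41298845] 7.333473317446337e-05
[[ 0.883  0.    -0.469  0.583]
 [ 0.469  0.     0.883  0.311]
 [ 0.    -1.     0.     0.192]
 [ 0.     0.     0.     1.   ]]
[281.37975082 226.22187491] [281.84765056 265.87362453]
```

View pics/w1.png

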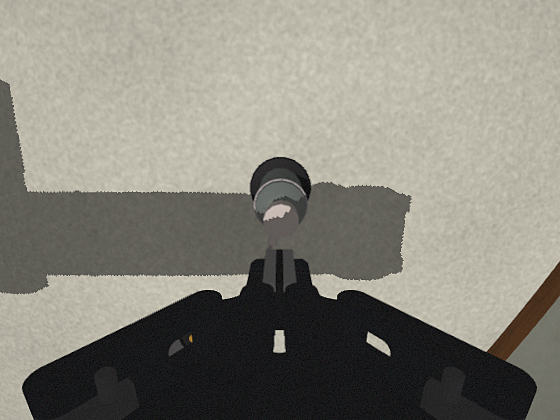

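The cap is centred near (281,226), right where predicted from the current position, so it sits straight below the tips.

```bash
python3 -m jog '[{"slide":[0,3,0],"spin":0,"claw":255},{"slide":[0,5,0],"spin":0,"claw":255},{"slide":[0,6,0],"spin":0,"claw":255},{"slide":[0,6.4,0],"spin":0,"claw":255},{"slide":[0,6.6,0],"spin":0,"claw":255},{"slide":[0,6.6,0],"spin":0,"claw":255}]'
```

```text
time: 2.28
tcp_pos: [0.5841, 0.3111, 0.1262]
orientation: [-1.536, -0.382, 0.381]
contact_force: [-2.6, 0.7, 2.7]
gripper_width: 0.002
```

```bash
python3 -m jog '[{"slide":[0,0.3,0],"spin":0,"claw":255},{"slide":[0,0.4,0],"spin":0,"claw":255},{"slide":[0,0.5,0],"spin":0,"claw":255},{"slide":[0,0.5,0],"spin":0,"claw":255}]'
```

```text
time: 2.78
tcp_pos: [0.5844, 0.3112, 0.1229]
orientation: [-1.536, -0.384, 0.379]
contact_force: [-5.9, -0.5, 13.9]
gripper_width: -0.001
```

Force 13.9 N, well beyond the 5.5 N needed, so the cap is at its stop. Releasing, rising.

```bash
python3 -m jog '[{"slide":[0,0.4,0],"spin":0,"claw":255},{"slide":[0,-1,0],"spin":0,"claw":255},{"slide":[0,-4,0],"spin":0,"claw":255},{"slide":[0,-8,0],"spin":0,"claw":255},{"slide":[0,-8,0],"spin":0,"claw":255},{"slide":[0,-8,0],"spin":0,"claw":255}]'
python3 - <<'E'
from h import *
s=arm.read_state();T=T_tool(s)
print(T.round(3)); d=T[:3,:3].T@(np.array([.534,-.294,.15])-T[:3,3]);print(d*100)
E
```

```text
time: 3.52
tcp_pos: [0.5843, 0.3107, 0.1996]
orientation: [-1.537, -0.381, 0.381]
contact_force: [0.4, 0.3, 0.1]
gripper_width: -0.006
[[ 0.884 -0.    -0.467  0.584]
 [ 0.467 -0.     0.884  0.311]
 [-0.    -1.    -0.     0.2  ]
 [ 0.     0.     0.     1.   ]]
[-32.70813438   4.97709986 -51.10212541]
```

```bash
python3 -m jog '[{"slide":[-3,0,-5],"spin":6,"claw":200},{"slide":[-6,0,-10],"spin":12,"claw":100},{"slide":[-10,0,-15.6],"spin":18,"claw":0},{"slide":[-13,0,-20.3],"spin":24,"claw":0},{"slide":[-16,0,-25],"spin":30,"claw":0},{"slide":[-19,0,-29.7],"spin":36,"claw":0},{"slide":[-22,0,-34.4],"spin":42,"claw":0},{"slide":[-25,0,-39],"spin":48,"claw":0},{"slide":[-28,1,-43.8],"spin":54,"claw":0},{"slide":[-30.5,2,-47.7],"spin":57,"claw":0},{"slide":[-32,3,-50],"spin":57,"claw":0},{"slide":[-32.7,3,-51.1],"spin":57,"claw":0},{"slide":[-32.7,3,-51.1],"spin":57,"claw":0},{"slide":[-32.7,3,-51.1],"spin":57,"claw":0},{"slide":[-32.7,3,-51.1],"spin":57,"claw":0}]'
python3 - <<'E'
from h import *
s,im=snap("wrist","w2.png");print(s["tcp_pos"],s["q"])
print(T_tool(s).round(3))
c=cam("wrist",s)
print(proj(c,[.534,-.294,.058]),proj(c,[.534,-.294,.018]))
snap("scene","scene2.png")
a=cv2.resize(im[80:320,120:440,::-1],(800,600),interpolation=cv2.INTER_CUBIC);cv2.imwrite("pics/w2c.png",a)
E
```

```text
time: 5.4
tcp_pos: [0.5343, -0.2928, 0.1708]
orientation: [-1.534, 0.397, -0.398]
contact_force: [0.7, 0.3, -0.6]
gripper_width: 0.998
[ 0.53434833 -0.29278871  0.17080607] [-5.01321884e-01  2.90705670e-01  3.26993227e-02  1.31208768e+00
  1.33326874e-04  1.57628803e+00]
[[ 0.874  0.001  0.485  0.534]
 [-0.485 -0.     0.874 -0.293]
 [ 0.001 -1.     0.     0.171]
 [ 0.     0.     0.     1.   ]]
[279.6117637  208.77066254] [279.50763144 198.29969651]
```

View pics/w2c.png

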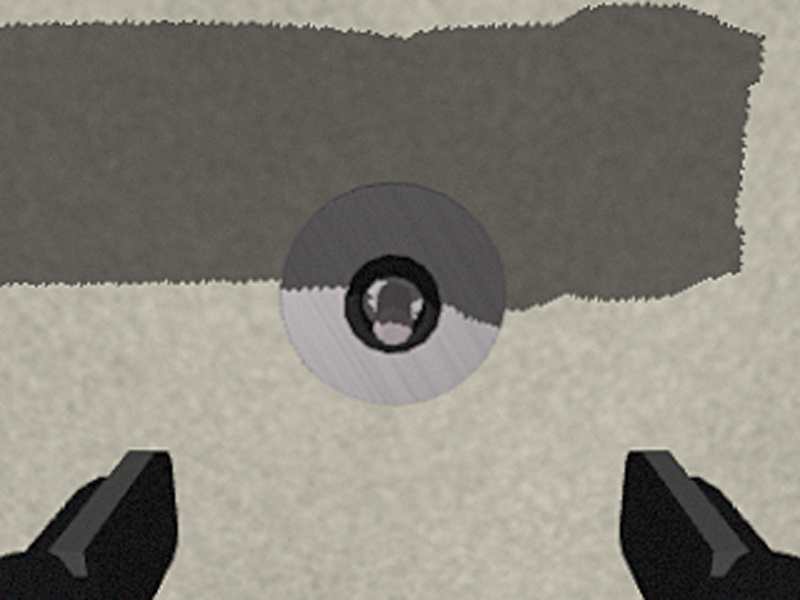

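Crop shows plate circle centred at (393,294) → full (277.2,197.6); stem top at (391,327) → (276.4,210.8); fingers open either side.

```bash
python3 - <<'E'
from h import *
s=arm.read_state();c=cam("wrist",s);T=T_tool(s)
for p,z in [((277.2,197.6),.018),((276.4,210.8),.058)]:
    P=onz(c,*p,z);print(P.round(4),(T[:3,:3].T@(P-T[:3,3])*100).round(2))
E
```

```text
[ 0.5322 -0.2925  0.018 ] [-0.21 15.27 -0.05]
[ 0.5305 -0.2945  0.058 ] [-0.26 11.27 -0.31]
```

```bash
python3 -m jog '[{"slide":[-0.2,4,-0.2],"spin":0,"claw":0},{"slide":[-0.2,8,-0.2],"spin":0,"claw":0},{"slide":[-0.2,11.5,-0.2],"spin":0,"claw":0},{"slide":[-0.2,13.2,-0.2],"spin":0,"claw":80},{"slide":[-0.2,13.5,-0.2],"spin":0,"claw":120},{"slide":[-0.2,13.5,-0.2],"spin":0,"claw":160},{"slide":[-0.2,13.5,-0.2],"spin":0,"claw":190},{"slide":[-0.2,13.5,-0.2],"spin":0,"claw":220},{"slide":[-0.2,13.5,-0.2],"spin":0,"claw":240},{"slide":[-0.2,13.5,-0.2],"spin":0,"claw":255},{"slide":[-0.2,13.5,-0.2],"spin":0,"claw":255},{"slide":[-0.2,13.5,-0.2],"spin":0,"claw":255},{"slide":[-0.2,13.5,-0.2],"spin":0,"claw":255}]' 60
```

```text
time: 7.12
tcp_pos: [0.5317, -0.2949, 0.0365]
orientation: [-1.534, 0.397, -0.4]
contact_force: [-1.7, 0.8, 6.1]
gripper_width: 0.136
```

```bash
python3 -m jog '[{"slide":[0,-0.2,0],"spin":0,"claw":255},{"slide":[0,-0.5,0],"spin":0,"claw":255},{"slide":[0,-1,0],"spin":0,"claw":255},{"slide":[0,-2,0],"spin":0,"claw":255},{"slide":[0,-2,0],"spin":0,"claw":255},{"slide":[0,-2,0],"spin":0,"claw":255}]'
python3 - <<'E'
from h import *
s,im=snap("wrist","w3.png");_,sc=snap("scene","s3.png");_,sd=snap("side","d3.png")
r=[cv2.resize(i,(400,300),interpolation=cv2.INTER_CUBIC) for i in (im[80:320,120:440],sc[240:360,70:230],sd[250:370,270:430])]
cv2.imwrite("pics/c3.png",np.vstack([np.hstack(r[:2]),np.hstack([r[2],r[2]*0])])[:,:,::-1])
E
```

```text
time: 7.88
tcp_pos: [0.5313, -0.2946, 0.0554]
orientation: [-1.534, 0.398, -0.399]
contact_force: [0.2, -0.1, -1.2]
gripper_width: 0.134
```

View pics/c3.png

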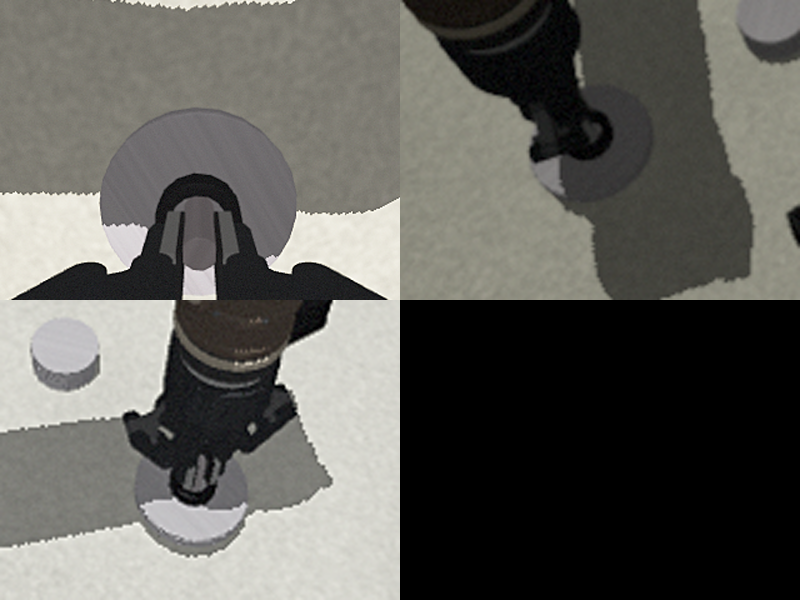

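Both lids are lifted, level, stem between pads and collar clear below them. Raising and carrying beyond the tin so the wrist camera can see the tin's mouth past the lid.

```bash
python3 -m jog '[{"slide":[0,-1,0],"spin":0,"claw":255},{"slide":[0,-2.5,0],"spin":0,"claw":255},{"slide":[0,-4.5,0],"spin":0,"claw":255},{"slide":[0,-6.5,0],"spin":0,"claw":255},{"slide":[0,-8.5,0],"spin":0,"claw":255},{"slide":[0,-9.5,0],"spin":0,"claw":255}]'
python3 -m jog '[{"slide":[-0.2,0,1],"spin":0,"claw":255},{"slide":[-0.6,0,3],"spin":1,"claw":255},{"slide":[-1.3,0,6],"spin":2,"claw":255},{"slide":[-1.9,0,9],"spin":3,"claw":255},{"slide":[-2.6,0,12],"spin":4,"claw":255},{"slide":[-3.2,0,15],"spin":5,"claw":255},{"slide":[-3.9,0,18],"spin":6,"claw":255},{"slide":[-4.5,0,21],"spin":7,"claw":255},{"slide":[-5.2,0,24],"spin":8,"claw":255},{"slide":[-5.8,0,27],"spin":9,"claw":255},{"slide":[-6.5,0,30],"spin":10,"claw":255},{"slide":[-7.1,0,33],"spin":10,"claw":255},{"slide":[-7.8,0,36],"spin":10,"claw":255},{"slide":[-8.4,0,39],"spin":10,"claw":255},{"slide":[-9.1,0,42],"spin":10,"claw":255},{"slide":[-9.7,0,45],"spin":10,"claw":255},{"slide":[-10.4,0,48],"spin":10,"claw":255},{"slide":[-11,0,51],"spin":10,"claw":255},{"slide":[-11.4,0,52.8],"spin":10,"claw":255},{"slide":[-11.5,0,53.4],"spin":10,"claw":255}]'
python3 -m jog '[{"slide":[0,0,0],"spin":0,"claw":255},{"slide":[0,0,0],"spin":0,"claw":255}]'
python3 - <<'E'
from h import *
s,im=snap("wrist","w4.png");print(s["tcp_pos"],s["q"],s["contact_force"]);print(T_tool(s).round(3));c=cam("wrist",s)
print(proj(c,[.588,.103,.045]))
cv2.imwrite("pics/w4c.png",cv2.resize(im[:320,80:506,::-1],(799,600),interpolation=cv2.INTER_CUBIC))
E
```

```text
time: 8.78
tcp_pos: [0.5319, -0.295, 0.1527]
orientation: [-1.535, 0.396, -0.401]
contact_force: [0.7, -0.1, -2.8]
gripper_width: 0.135
time: 11.28
tcp_pos: [0.6903, 0.229, 0.1493]
orientation: [-1.505, 0.534, -0.533]
contact_force: [-0.3, -0.1, -1.9]
gripper_width: 0.137
time: 11.52
tcp_pos: [0.6905, 0.2269, 0.1505]
orientation: [-1.504, 0.535, -0.535]
contact_force: [-0.5, -0.1, -2.1]
gripper_width: 0.136
[0.69054218 0.22687032 0.15047506] [ 3.17539618e-01  5.30344102e-01  3.38603100e-01  1.37918264e+00
 -2.70030850e-04  2.57216844e+00] [-0.45739525 -0.05330306 -2.07493349]
[[ 0.775 -0.     0.632  0.691]
 [-0.632 -0.     0.775  0.227]
 [ 0.    -1.    -0.     0.15 ]
 [ 0.     0.     0.     1.   ]]
[277.74301238 363.5158175 ]
```

View pics/w4c.png

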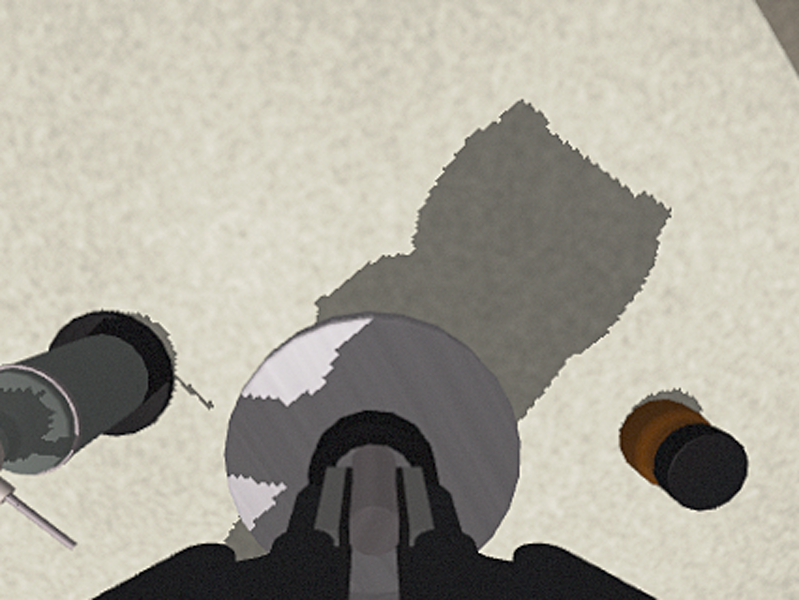

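The camera's image-up is tool +z, so the tin (now behind) must lie on the +z side; I back off along −z. The jar (700,460) and can (110,370) are clear, and the lid is still held level.

```bash
python3 -m jog '[{"slide":[0,0,-1],"spin":0,"claw":255},{"slide":[0,0,-3],"spin":0,"claw":255},{"slide":[0,0,-6],"spin":0,"claw":255},{"slide":[0,0,-9],"spin":0,"claw":255},{"slide":[0,0,-12],"spin":0,"claw":255},{"slide":[0,0,-15],"spin":0,"claw":255},{"slide":[0,0,-18],"spin":0,"claw":255},{"slide":[0,0,-21],"spin":0,"claw":255},{"slide":[0,0,-24],"spin":0,"claw":255},{"slide":[0,0,-25.5],"spin":0,"claw":255},{"slide":[0,0,-26],"spin":0,"claw":255},{"slide":[0,0,-26],"spin":0,"claw":255},{"slide":[0,0,-26],"spin":0,"claw":255},{"slide":[0,0,-26],"spin":0,"claw":255}]'
python3 - <<'E'
from h import *
s,im=snap("wrist","w5.png");print(s["tcp_pos"],s["contact_force"]);print(T_tool(s).round(3));c=cam("wrist",s)
print(proj(c,[.588,.103,.045]))
cv2.imwrite("pics/w5c.png",cv2.resize(im[:320,80:506,::-1],(799,600),interpolation=cv2.INTER_CUBIC))
E
```

```text
time: 13.32
tcp_pos: [0.5269, 0.0267, 0.1501]
orientation: [-1.504, 0.534, -0.534]
contact_force: [-0.1, -0.1, -1.6]
gripper_width: 0.141
[0.52694358 0.02667862 0.15007402] [-0.05007281 -0.05547405 -1.55674372]
[[ 0.776 -0.     0.63   0.527]
 [-0.63   0.     0.776  0.027]
 [-0.    -1.    -0.     0.15 ]
 [ 0.     0.     0.     1.   ]]
[278.24690253  86.53016187]
```

View pics/w5c.png

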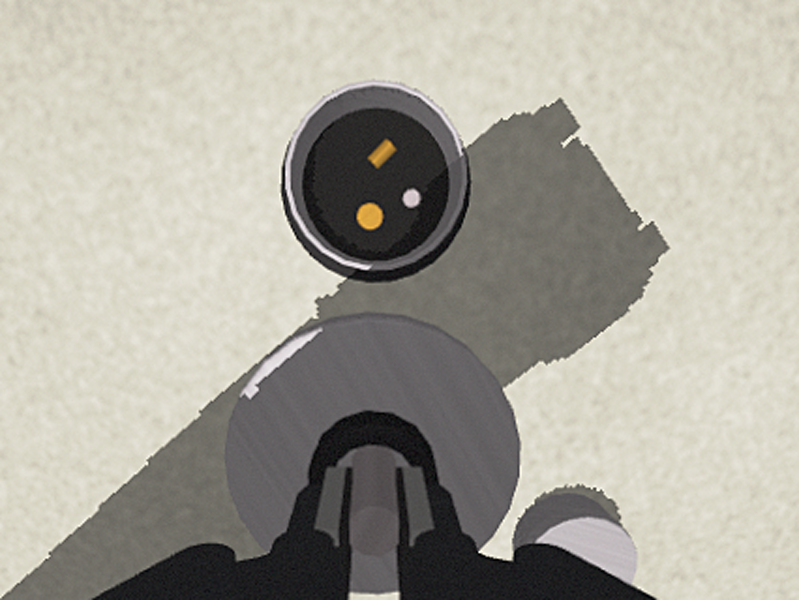

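Tin rim in crop: left 285, right 469, top 80, bottom 271; outer lid: left 225, right 520, top 313.

```bash
python3 - <<'E'
from h import *
s=arm.read_state();c=cam("wrist",s);T=T_tool(s);k=426/799
f=lambda u,v,z:(T[:3,:3].T@(onz(c,80+u*k,v*k,z)-T[:3,3])*100).round(2)[[0,2]]
for p in [(285,177),(469,177),(377,80),(377,271)]: print("rim",f(*p,.045))
zp=s["tcp_pos"][2]-.0185
for p in [(225,450),(520,450),(372,314)]: print("lid",f(*p,zp))
print("stemtop",f(375,530,s["tcp_pos"][2]+.0215))
P=(T[:3,:3].T@(np.array([.588,.103,.045])-T[:3,3])*100);print(P)
E
```

```text
rim [-3.64  9.21]
rim [3.92 9.22]
rim [ 0.14 12.9 ]
rim [0.15 5.4 ]
lid [-4.48  0.59]
lid [4.42 0.6 ]
lid [-0.04  4.68]
stemtop [0.04 0.13]
[-0.06855166 10.50848356  9.7853828 ]
```

```bash
python3 -m jog '[{"slide":[0,0,1],"spin":0,"claw":255},{"slide":[0,0,3],"spin":0,"claw":255},{"slide":[0.1,0,5.5],"spin":0,"claw":255},{"slide":[0.15,0,7.8],"spin":0,"claw":255},{"slide":[0.15,0,8.8],"spin":0,"claw":255},{"slide":[0.15,1,9.1],"spin":0,"claw":255},{"slide":[0.15,3,9.1],"spin":0,"claw":255},{"slide":[0.15,5,9.1],"spin":0,"claw":255},{"slide":[0.15,6,9.1],"spin":0,"claw":255},{"slide":[0.15,6.5,9.1],"spin":0,"claw":255},{"slide":[0.15,6.8,9.1],"spin":0,"claw":255},{"slide":[0.15,7.1,9.1],"spin":0,"claw":255},{"slide":[0.15,7.3,9.1],"spin":0,"claw":255},{"slide":[0.15,7.3,9.1],"spin":0,"claw":255}]'
```

```text
time: 15.12
tcp_pos: [0.5852, 0.0958, 0.0774]
orientation: [-1.504, 0.534, -0.534]
contact_force: [0.2, -0.1, -1.0]
gripper_width: 0.138
```

Plug is entering freely (no contact force). Continue.

```bash
python3 -m jog '[{"slide":[0,0.2,0],"spin":0,"claw":255},{"slide":[0,0.35,0],"spin":0,"claw":255},{"slide":[0,0.5,0],"spin":0,"claw":255},{"slide":[0,0.6,0],"spin":0,"claw":255},{"slide":[0,0.6,0],"spin":0,"claw":255},{"slide":[0,0.6,0],"spin":0,"claw":255}]'
```

```text
time: 15.88
tcp_pos: [0.5851, 0.0959, 0.0716]
orientation: [-1.504, 0.534, -0.534]
contact_force: [-2.8, 0.4, 3.1]
gripper_width: 0.139
```

Force turned to +3 N at 71.6 mm, exactly the predicted height for the lid fully home. Press slightly, let go, rise and look.

```bash
python3 -m jog '[{"slide":[0,0.05,0],"spin":0,"claw":255},{"slide":[0,0.05,0],"spin":0,"claw":255},{"slide":[0,0,0],"spin":0,"claw":200},{"slide":[0,0,0],"spin":0,"claw":150},{"slide":[0,0,0],"spin":0,"claw":80},{"slide":[0,0,0],"spin":0,"claw":0},{"slide":[0,0,0],"spin":0,"claw":0},{"slide":[0,0,0],"spin":0,"claw":0},{"slide":[0,0,0],"spin":0,"claw":0},{"slide":[0,-2,0],"spin":0,"claw":0},{"slide":[0,-5,0],"spin":0,"claw":0},{"slide":[0,-8,0],"spin":0,"claw":0},{"slide":[0,-8,0],"spin":0,"claw":0},{"slide":[0,-8,0],"spin":0,"claw":0}]'
python3 - <<'E'
from h import *
s,im=snap("wrist","w6.png");_,sc=snap("scene","s6.png");_,sd=snap("side","d6.png")
r=[cv2.resize(i,(400,300),interpolation=cv2.INTER_CUBIC) for i in (im[100:340,120:440],sc[95:215,220:380],sd[130:250,165:325])]
cv2.imwrite("pics/c6.png",np.vstack([np.hstack(r[:2]),np.hstack([r[2],r[2]*0])])[:,:,::-1])
c=cam("wrist",s);t=s["tcp_pos"];print(t,s["contact_force"])
for z in(.053,.067,.093):print(proj(c,[.585,.096,z]))
E
```

```text
time: 17.62
tcp_pos: [0.5849, 0.0958, 0.1507]
orientation: [-1.504, 0.535, -0.534]
contact_force: [0.3, -0.7, -0.9]
gripper_width: 1.0
[0.58494471 0.09576703 0.15072381] [ 0.27906099 -0.69677505 -0.8888159 ]
[278.98871635 211.7655392 ]
[278.97842855 216.6574234 ]
[278.95582223 227.4078419 ]
```

View pics/c6.png

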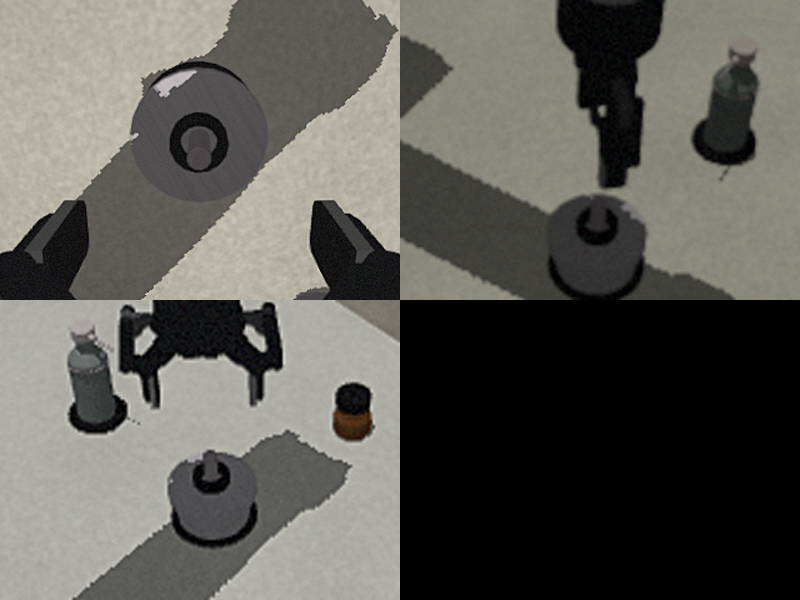

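The pair sits level on the tin: stem top at the predicted pixel, and the outer lid is only a few mm off to +z within its play. Now the collar.

```bash
python3 -m jog '[{"slide":[0,3,0.2],"spin":0,"claw":0},{"slide":[0,6,0.2],"spin":0,"claw":0},{"slide":[0,8.5,0.2],"spin":0,"claw":0},{"slide":[0,9.3,0.2],"spin":0,"claw":0},{"slide":[0,9.5,0.2],"spin":0,"claw":40},{"slide":[0,9.5,0.2],"spin":0,"claw":80},{"slide":[0,9.5,0.2],"spin":0,"claw":110},{"slide":[0,9.5,0.2],"spin":0,"claw":130},{"slide":[0,9.5,0.2],"spin":0,"claw":150},{"slide":[0,9.5,0.2],"spin":0,"claw":170},{"slide":[0,9.5,0.2],"spin":0,"claw":200},{"slide":[0,9.5,0.2],"spin":0,"claw":200},{"slide":[0,9.5,0.2],"spin":0,"claw":200},{"slide":[0,9.5,0.2],"spin":0,"claw":200}]' 50
```

```text
time: 19.52
tcp_pos: [0.5869, 0.0974, 0.0575]
orientation: [-1.503, 0.533, -0.536]
contact_force: [-1.8, 0.2, 5.7]
gripper_width: 0.413
```

```bash
python3 -m jog '[{"slide":[0,-0.3,0],"spin":0,"claw":200},{"slide":[0,-0.6,0],"spin":0,"claw":200},{"slide":[0,-1,0],"spin":0,"claw":200},{"slide":[0,-2,0],"spin":0,"claw":200},{"slide":[0,-3.2,0],"spin":0,"claw":200},{"slide":[0,-4.5,0],"spin":0,"claw":200},{"slide":[0,-6,0],"spin":0,"claw":200},{"slide":[0,-7.5,0],"spin":0,"claw":200},{"slide":[0,-9,0],"spin":0,"claw":200},{"slide":[0,-10,0],"spin":0,"claw":200},{"slide":[0,-10.3,0],"spin":0,"claw":200},{"slide":[0,-10.3,0],"spin":0,"claw":200},{"slide":[0,-10.3,0],"spin":0,"claw":200},{"slide":[0,-10.3,0],"spin":0,"claw":200}]'
python3 - <<'E'
from h import *
s,im=snap("wrist","w7.png");_,sc=snap("scene","s7.png");_,sd=snap("side","d7.png")
r=[cv2.resize(i,(400,300),interpolation=cv2.INTER_CUBIC) for i in (im[100:412,72:488],sc[95:245,200:400],sd[100:250,150:350])]
cv2.imwrite("pics/c7.png",np.vstack([np.hstack(r[:2]),np.hstack([r[2],r[2]*0])])[:,:,::-1])
print(s["tcp_pos"],s["contact_force"],s["moment"],s["gripper_width"])
E
```

```text
time: 21.28
tcp_pos: [0.5862, 0.0973, 0.1587]
orientation: [-1.504, 0.535, -0.534]
contact_force: [-0.4, 0.3, -0.8]
gripper_width: 0.416
[0.58617806 0.09733894 0.15873926] [-0.36966184  0.34431452 -0.83400747] [-0.0428471   0.07686922  0.04392814] 0.4160405679813935
```

View pics/c7.png

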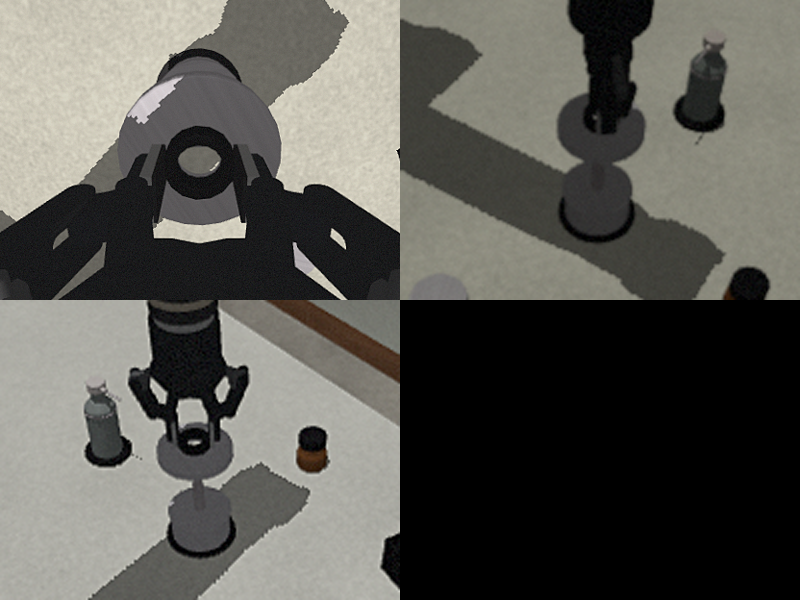

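The outer lid hangs level in the grip, well above the stem. The inner lid is seated on the tin and the bystanders are in place. Handing in.

```bash
python3 -c "
from plant import arm
s=arm.read_state();print(s['tcp_pos'],s['gripper_width'],s['contact_force']);print(arm.sign_off())"
```

```text
[0.58630267 0.0973534  0.15901683] 0.4156414408601002 [ 0.39140278 -0.84377983 -1.00074251]
the job is handed in; nothing more can be done
None
```

The whole job was carried out in the order asked and handed in at about 21 s. No verdict was reported.

- **Duster:** I pressed the nozzle cap until the force reached 13.9 N, well past the 5.5 N needed for fully down, then let go and rose clear. I did not check the cap's spring-back with a close look of its own, but it looks up in the later pictures.
- **Nested lids:** I carried both lids by the stem and lowered them onto the tin. The plug went in freely. Contact came at a tool height of 71.6 mm, where 71.5 mm was predicted for the inner lid fully home. A look after release showed the pair level on the tin.
- **Outer lid:** I gripped it alone by the collar and lifted it straight up about 10.1 cm. It is still held there, about 5 cm above the stem top. The last pictures show it level and the inner lid seated.
- **Bystanders:** The jar and closed tin look untouched. The caddy shows only in part in the last pictures, but no move came near it.

**Small disagreements:**
- The gripper opening read about 3 mm under the true diameter on both grips.
- Before the last grip, the outer lid measured 3–5 mm off-centre by the wrist camera. Similar readings before the lids were moved suggest this is partly camera calibration.
- During both grips the force reading showed about 6 N of upward contact, which went away on lifting.
- I judged levelness by eye from the pictures and did not measure it.

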